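# Turn a parts tray round its corner post and dock it

## Robot

A 6-joint arm with a two-finger parallel gripper is mounted at the origin on a cart in front of the work surface, level with it; the furniture and walls round the work are solid. World frame = base frame: x ahead of the robot, y to its left, z up, the work surface at z = 0. Lengths are in m, angles in degrees, forces in N, time in s.
With the tool pointing down it reaches from about 0.275 to 0.775 m from the base axis. Payload 14.6 kg.
Tool frame: the origin (TCP) lies midway between the tips of the shut fingers; the grasp point (between the pads) lies 19 mm behind it (manip.hold_point_z is the z of the grasp point in the tool frame, in m); z points along the fingers, y is the line along which they close (so a half turn about z gives the same grasp; the last joint's range is limited). The gripper opens to 85 mm and grips with 20 to 120 N. Pads are 22 mm wide; open, the fingers measure 114 mm over their backs; the gripper's body (76 mm by 85 mm) begins 54 mm behind the grasp point. The pads swing forward as they close: fully open they stand 13 mm farther back than shut.
Start: joints at [63.295, 15.075, -2.767, 72.158, 0, 81.102], TCP at [0.161, 0.5, 0.231] pointing down, gripper open.
Joint ranges: [-151.79, 151.79], [-50.71, 97.33], [-67.44, 78.34], [-121.81, 120.89], [-77.56, 73.72], [-180, 180]. Speed limits (degrees/s): [108.29, 108.29, 147.25, 159.86, 180, 180].

## Interface

Orientations are given as a 3x3 rotation matrix whose columns are the frame's x, y, z axes.
In Python, from bench import manip gives the robot as it stands.
- The arm moves only by the tool servo_tool, never from a script. Its argument "series" is text: rows parted by semicolons, each of 4 numbers parted by spaces: the shift along the tool's x, y, z as a fraction of full scale, then the turn about the tool's z as a fraction of full scale. A call has 1 to 20 rows; each row shifts and turns the commanded pose from where the row before left it, along the tool's axes as they then stand; what a row does not reach is not made up. Full scale, the value 1, is 0.025 m for a shift and 0.1 rad for a turn. A row lasts 1/10 s, in which the tool goes at most 50 mm and 8.59 degrees, less where a joint would pass 70% of its speed; a pose out of reach is approached as far as the arm can. A call with a number of a shift or a turn outside -1 to 1 is refused whole. A call with a gripper value outside its range is refused whole. "gripper" is the closure, from -1 (fully open) to 1 (shut), set as the call begins (left out, the last holds). The fingers move at their own pace and stop on an object; "newtons" is the grip in N (left out, the last holds). Time passes only in rows, so rows that do not move let the fingers close. It gives the time, the measured TCP pose, the force, the opening and the grip force at its end, in the units of the state.
- manip.sense(): the state, without advancing time (a new reading comes with each control period).
- manip.snapshot(name): name is "scene" or "top"; returns a dict with "frame" (420x560x3 uint8, red, green, blue), "fovy" (degrees; the focal length in pixels is half the picture's height over the tangent of half this angle, whatever the lens; pixels are square), "cx", "cy" (the principal point, pixels), "R" (3x3) and "t" (3): a world point X has camera coordinates R X + t. Camera axes: x right, y down, z forward; pixel columns grow to the right and rows downward; lengths in m; the calibration is good to about 2 mm. A picture is of the moment at which its call begins. There is no depth.
- manip.job_done(): hands the job in; it is judged then, once.
The state is a dict: "time": time; "joints": joint angles; "qd": joint speeds; "tau": joint torques, N m; "tcp_pos": TCP position; "eef_rot": TCP orientation; "force": force on the tool from outside, world axes, zero at the start; "torque": the same for the moment, N m; "grip_width": finger opening in m; "gripper_force": force on a finger pad.
Only numpy, scipy, OpenCV 4.12 (cv2) and the standard library are available. Lean on these libraries where they do the work, as an engineer would, in place of code of your own. Each camera call takes 0.05 s, during which the arm holds its last target. There are 200 camera calls.

## Task

The grey tray stands crosswise, so it cannot go into its bay. Keeping its slotted corner on the steel post, push its opposite corner round so that the tray makes a quarter turn about the post and points straight into the bay, then push it straight into the bay until it is fully home against the back. Leave the tray flat on the board all the time and do not disturb the things lying around it.

Things in the scene. Friction and masses are not known exactly. Their poses are not given: they have to be found in the camera images.
- station: Fixed plywood board, 15 mm thick (top at z = 0.015), carrying a steel post and an aluminium bay. Origin on the post's axis at worktop height; z up; x is the way the tray goes into the bay, which opens towards -x. The board spans x -150 to 150, y -50 to 185 mm, and under the bay on to x 250, y -45 to 125 mm.
- post_top (a point): Top of the fixed round steel post, 24 mm across; on its axis, 53 mm above the worktop.
- bay_back (a point): Middle of the bay's back face, on the board, at (218, 39, 15) mm in station axes. A fence (face at y = -23 mm, x from 30 mm to the back) stops a tray that is turned too far; a shorter guide (face at y = 104 mm, x from 165 mm) has a 30 mm lead-in that flares outward. The bay is so 127 mm wide; its parts are 12 mm thick, tops 41 mm above the worktop.
- tray: Loose open grey tray, 150 mm (x) by 118 mm (y), 38 mm high, walls 4 mm, 0.5 to 0.9 kg. At one corner a slot, 30 mm wide and 26 mm deep, open towards -x, takes the post. Origin: underside, where the post's axis is while seated. Outer faces x = -12 and 138, y = -20 and 98 mm; slot faces x = 14, y = -15 and 15 mm. Turned 1.4 to 1.75 rad counter-clockwise from station axes at the start; 0 when turned.
- tray_center (a point): Centre of the tray, half-way up: at (63, 39, 19) mm in the tray's axes. A battery and a motor are fastened inside, below 36 mm. Once home, the tray's origin is at x = 80 mm, y -3 to 6 mm in station axes. It slides with plain friction (about 2 to 8 N) and stays where it is left.
- tray_corner (a point): Outer corner opposite the slotted one, half-way up: at (138, 98, 19) mm in the tray's axes. Pushing the y = 98 mm face towards the tray's -y, some 20 mm short of this corner, turns the tray about the post clockwise (seen from above); only a pull along its +x takes it off the post.
- tray_end (a point): Middle of the tray's outer end face with the red strip, half-way up: at (-12, 56, 19) mm in the tray's axes; this face (y 15 to 98 mm) is pushed, towards the tray's +x, to drive the tray off the post and home.
- meter: Bystander to be left alone: yellow and black multimeter lying flat, 136 x 68 x 40 mm; origin at the middle of its underside.
- wire_spool: Bystander to be left alone: spool of wire standing on end, 50 mm across, 44 mm high; origin at the middle of its underside.
- blue_tape: Bystander to be left alone: flat roll of blue tape, 62 mm across, 18 mm high; origin at the middle of its underside.
- red_driver: Bystander to be left alone: red screwdriver lying flat, 160 mm long (along its own y), 25 mm high; origin at the middle of its underside.

How it is judged (in metres and radians):
On the way:
1. the tray is turned in line with the bay (within 7 degrees), its slot still within 20 mm of the post (angle between the x axis of tray and the x axis of station, either way round below 0.122 rad and horizontal distance between tray and station below 0.02 m and x of tray_center in the frame of station above 0.03 m), for 0.2 s.
At the end, for the whole second after the job is handed in: The tray lies at rest, flat on the board between the fence and the guide, in line with the bay (within 4.5 degrees), with its leading end no more than 10 mm from the back (x of tray in the frame of station above 0.07 m and y of tray in the frame of station between -0.012 and 0.012 m and angle between the x axis of tray and the x axis of station, either way round below 0.08 rad and height (world z) of tray below 0.019 m and angle between tray's own z axis and vertical below 0.05 rad and linear speed of tray below 0.01 m/s); the robot touches nothing.
It fails at once if the slot leaves the post by more than 25 mm before the tray is turned to within 14 degrees of the bay (horizontal distance between tray and station above 0.025 m and angle between the x axis of tray and the x axis of station, either way round above 0.25 rad).
It fails at once if the tray is lifted more than 14 mm off the board or tipped by more than 9 degrees (height (world z) of tray above 0.029 m or angle between tray's own z axis and vertical above 0.157 rad).
It fails at once if a thing lying around is moved by more than 20 mm (distance of any of meter, wire_spool, blue_tape, red_driver from where it was at the start of the episode above 0.02 m).
It also fails if it takes over 54 s, if anything falls off the work surface, if the arm or the gripper's body presses on something with over 40 N, if the wrist force passes 120 N, or if a joint passes its speed limit or range.

## Working session

There is one attempt and no reset: what is moved stays moved. The work goes in short steps, Python scripts to look and compute and a tool call to move; the robot and the scene stay as the last step left them, time stands still between calls to the robot, and variables do not carry over. Pictures are saved under pics/ and viewed, at most 10 in all, crops included, and the job is handed in when it is done.

Besides the shell and the picture viewer there is one more tool, called after ">>>" as name(argument=value, ...) on one line, values as JSON. servo_tool: Moves the arm, as the interface text tells. Its arguments: {"type":"object","properties":{"series":{"type":"string"},"gripper":{"type":"number"},"newtons":{"type":"number"}},"required":["series"]}

```bash
mkdir -p pics; cat > h.py <<'E'
import numpy as np, cv2
from bench import manip
def snap(n,f):
    s=manip.snapshot(n); cv2.imwrite('pics/'+f,cv2.cvtColor(s['frame'],cv2.COLOR_RGB2BGR)); return s
def ray(s,u,v,z):
    f=s['frame'].shape[0]/2/np.tan(np.radians(s['fovy'])/2)
    R=np.array(s['R']);t=np.array(s['t'])
    d=R.T@np.array([(u-s['cx'])/f,(v-s['cy'])/f,1]);c=-R.T@t
    return c+d*(z-c[2])/d[2]
def proj(s,X):
    f=s['frame'].shape[0]/2/np.tan(np.radians(s['fovy'])/2)
    p=np.array(s['R'])@X+np.array(s['t']);return p[:2]/p[2]*f+[s['cx'],s['cy']]
E
python3 - <<'E'
from h import *
import pickle
d={}
for n in('scene','top'):
    s=snap(n,n+'0.png');d[n]=s;print(n,s['fovy'],-np.array(s['R']).T@np.array(s['t']))
pickle.dump(d,open('s0.pkl','wb'))
m=manip.sense();print(m['tcp_pos'],np.round(m['eef_rot'],3),m['time'])
E
```

```text
scene 42.63047784772228 [-0.31360016 -0.7154865   1.1049061 ]
top 48.57851207509944 [0.28989747 0.07211692 1.4382925 ]
[0.16044232 0.49961732 0.23085943] [[-0.952  0.306 -0.   ]
 [ 0.306  0.952 -0.001]
 [ 0.    -0.001 -1.   ]] 0.1
```

View pics/top0.png

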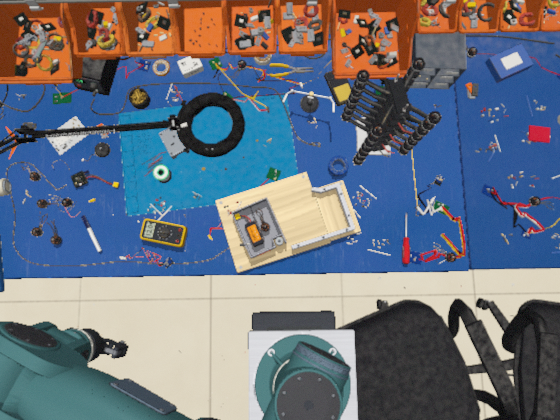

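View pics/scene0.png

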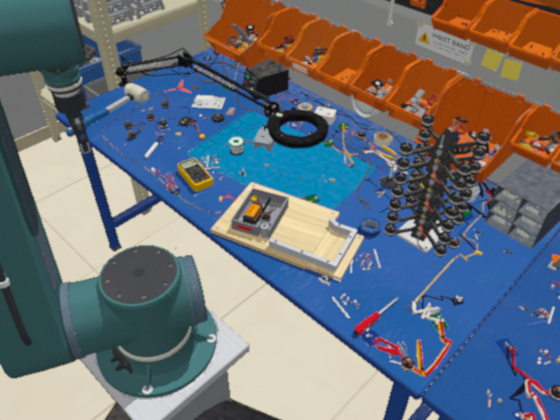

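```bash
python3 - <<'E'
import cv2
a=cv2.imread('pics/top0.png')[165:280,205:370]; cv2.imwrite('pics/c1.png',cv2.resize(a,None,fx=4.8,fy=4.8,interpolation=cv2.INTER_CUBIC))
E
```

```text
(no output)
```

View pics/c1.png

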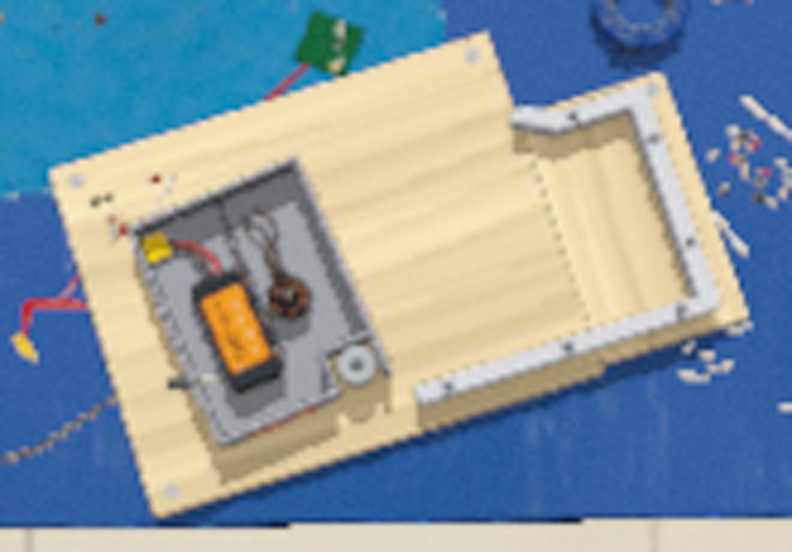

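The enlarged top view shows the post at crop (356,365). Board corners are at (50,170), (160,518), (487,33), (660,75) and (748,315). The tray's top corners are at (295,160), (135,235) and (222,442).

```bash
cat >> h.py <<'E'
def fit(A,B):  # 2D rigid B = R A + t
    A=np.array(A,float);B=np.array(B,float);a=A-A.mean(0);b=B-B.mean(0)
    th=np.arctan2((a[:,0]*b[:,1]-a[:,1]*b[:,0]).sum(),(a*b).sum())
    R=np.array([[np.cos(th),-np.sin(th)],[np.sin(th),np.cos(th)]]);t=B.mean(0)-R@A.mean(0)
    return th,R,t,np.linalg.norm(A@R.T+t-B,axis=1)
E
python3 - <<'E'
from h import *
import pickle
s=pickle.load(open('s0.pkl','rb'))['top']
P=lambda u,v,z:ray(s,205+u/4.8-.4,165+v/4.8-.4,z)[:2]
L=[((50,170),(-150,185),.015),((160,518),(-150,-50),.015),((487,33),(150,185),.015),((660,75),(250,125),.015),((748,315),(250,-45),.015),((356,365),(0,0),.053)]
th,R,t,e=fit([np.array(l[1])/1e3 for l in L],[P(*l[0],l[2]) for l in L])
print('station',np.degrees(th),t,e)
T=[((295,160),(138,-20)),((135,235),(138,98)),((222,442),(-12,98))]
h,R2,t2,e2=fit([np.array(l[1])/1e3 for l in T],[P(*l[0],.053) for l in T])
print('tray',np.degrees(h),t2,e2,'rel',np.degrees(h-th),R.T@(t2-t))
print('post',P(356,365,.053))
for n,p,z in[('meter',(163,233),.02),('tape',(338,166),.01),('driver',(406,243),.01),('spool',(162,173),.02)]:
    w=ray(s,*p,z)[:2];print(n,w,R.T@(w-t))
E
```

```text
station -72.9289587478101 [0.41533142 0.06006198] [0.00134632 0.00297402 0.00097754 0.00323436 0.00210492 0.00096904]
tray 23.20440225027598 [0.41388339 0.05800001] [0.00420061 0.00498053 0.00535061] rel 96.13336099808608 [ 0.00154604 -0.00198954]
post [0.4157986  0.06091096]
meter [0.44780884 0.41479143] [-0.32956662  0.13517991]
tape [ 0.65258036 -0.1303063 ] [0.25162707 0.17091213]
driver [ 0.40632421 -0.32968767] [ 0.36993374 -0.12302418]
spool [0.63647496 0.42234063] [-0.28139892  0.31774979]
```

>>> servo_tool(series="-0.8 -0.344 0 0;-0.8 -0.344 0 0;-0.8 -0.344 0 0;-0.8 -0.344 0 0;-0.8 -0.344 0 0;-0.8 -0.344 0 0;-0.8 -0.344 0 0;-0.8 -0.344 0 0;-0.8 -0.344 0 0;-0.8 -0.344 0 0;-0.8 -0.344 0 0;-0.8 -0.344 0 0;-0.8 -0.344 0 0;-0.8 -0.344 0 0;-0.8 -0.344 0 0;-0.8 -0.344 0 0;-0.8 -0.344 0 0;-0.8 -0.344 0 0;-0.8 -0.344 0 0", gripper=1, newtons=60)

```text
time: 2.0
tcp_pos: [0.4728, 0.2274, 0.231]
eef_rot: [[-0.952, 0.306, -0.001], [0.306, 0.952, -0.0], [0.001, -0.0, -1.0]]
force: [0.4, -0.0, 0.1]
grip_width: 0.0002
gripper_force: 0.0
```

>>> servo_tool(series="0 0 0.4 -0.895;0 0 0.4 -0.895;0 0 0.4 -0.895;0 0 0.4 -0.895;0 0 0.4 -0.895;0 0 0.4 -0.895;0 0 0.4 -0.895;0 0 0.4 -0.895;0 0 0 0;0 0 0 0")

```text
time: 3.0
tcp_pos: [0.4723, 0.228, 0.1514]
eef_rot: [[-0.92, -0.392, -0.0], [-0.392, 0.92, -0.0], [0.0, 0.0, -1.0]]
force: [0.1, 0.0, 0.5]
grip_width: 0.0002
gripper_force: 0.0
```

```bash
cat >> h.py <<'E'
TH=np.radians(-72.93);SR=np.array([[np.cos(TH),-np.sin(TH)],[np.sin(TH),np.cos(TH)]]);ST=np.array([.4157,.0605])
def where(yaw):  # tool pose in station; and TCP in tray frame if tray at post with given rel yaw(deg)
    m=manip.sense();p=SR.T@(np.array(m['tcp_pos'])[:2]-ST);E=np.array(m['eef_rot'])
    ty=np.degrees(np.arctan2(E[1,1],E[0,1])-TH);a=np.radians(yaw)
    q=np.array([[np.cos(a),np.sin(a)],[-np.sin(a),np.cos(a)]])@p
    print('t',m['time'],'W',np.round(m['tcp_pos'],4),'st',p.round(4),'tooly yaw st',ty.round(2),'tray',q.round(4),'F',np.round(m['force'],1),'w',m['grip_width'],'j',np.round(m['joints'],1))
E
python3 - <<'E'
from h import *
where(96.1)
snap('top','top1.png')
import cv2
a=cv2.imread('pics/top1.png')[120:280,205:370]; cv2.imwrite('pics/c2.png',cv2.resize(a,None,fx=3.7,fy=3.7,interpolation=cv2.INTER_CUBIC))
E
```

```text
t 3.0 W [0.4723 0.228  0.1514] st [-0.1435  0.1033] tooly yaw st 186.0 tray [0.1179 0.1317] F [0.1 0.  0.5] w 0.00017292222832417274 j [ 16.9  17.2 -12.5  60.4  -0.   -6.2]
```

View pics/c2.png

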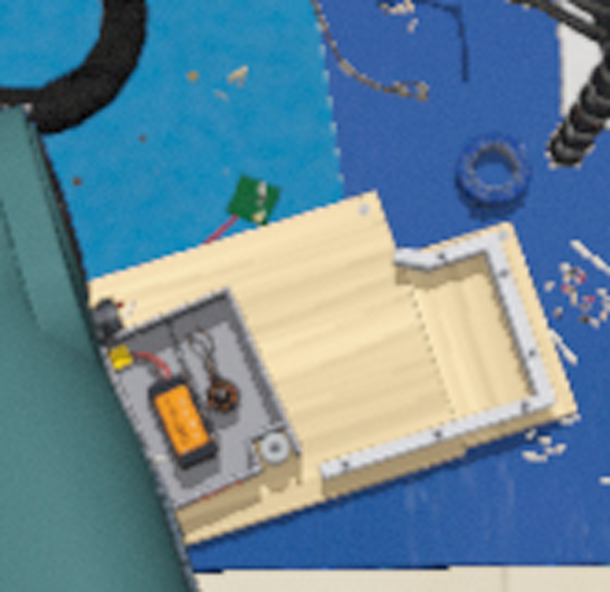

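The gripper is just outside the tray's far corner, at crop (107,320), as planned. I'll descend and then approach until contact.

>>> servo_tool(series="0 0 0.6 0;0 0 0.6 0;0 0 0.6 0;0 0 0.6 0;0 0 0.6 0;0 0 0.6 0;0 0 0.6 0;0 0 0.6 0;0 0 0.2 0;0 0 0 0;0 -0.2 0 0;0 -0.2 0 0;0 0 0 0")

```text
time: 4.35
tcp_pos: [0.477, 0.2183, 0.0269]
eef_rot: [[-0.919, -0.393, 0.001], [-0.393, 0.919, 0.0], [-0.001, -0.0, -1.0]]
force: [-0.6, 0.4, -0.0]
grip_width: -0.0002
gripper_force: 0.0
```

>>> servo_tool(series="0 -0.08 0 0;0 -0.08 0 0;0 -0.08 0 0;0 0 0 0")

```text
time: 4.75
tcp_pos: [0.4788, 0.2132, 0.0263]
eef_rot: [[-0.919, -0.394, 0.0], [-0.394, 0.919, 0.0], [-0.0, 0.0, -1.0]]
force: [1.0, 0.3, -0.3]
grip_width: -0.0003
gripper_force: 0.0
```

>>> servo_tool(series="0 -0.1 0 0;-0.179 -0.192 0 0.4;-0.179 -0.192 0 0.4;-0.179 -0.192 0 0.4;-0.179 -0.192 0 0.4;-0.179 -0.192 0 0.4;-0.179 -0.192 0 0.4;-0.179 -0.192 0 0.4;-0.179 -0.192 0 0.4;-0.179 -0.192 0 0.4;-0.179 -0.192 0 0.4")

```text
time: 5.85
tcp_pos: [0.5335, 0.1745, 0.0262]
eef_rot: [[-1.0, -0.004, -0.001], [-0.004, 1.0, 0.001], [0.001, 0.001, -1.0]]
force: [-1.0, 2.5, 0.8]
grip_width: -0.0001
gripper_force: 1.0
```

```bash
python3 - <<'E'
from h import *
where(96.1-22.9)
snap('top','top2.png');snap('scene','sc2.png')
import cv2
a=cv2.imread('pics/top2.png')[165:280,205:370];b=cv2.imread('pics/sc2.png')[165:280,205:370]
cv2.imwrite('pics/c3.png',cv2.resize(cv2.hconcat([a,b]),None,fx=2.42,fy=2.42,interpolation=cv2.INTER_CUBIC))
E
```

```text
t 5.85 W [0.5335 0.1745 0.0262] st [-0.0744  0.1461] tooly yaw st 163.15 tray [0.1184 0.1135] F [-1.   2.5  0.8] w -0.00011879733683901906 j [  9.8  26.6 -18.9  44.5   0.    9.6]
```

View pics/c3.png

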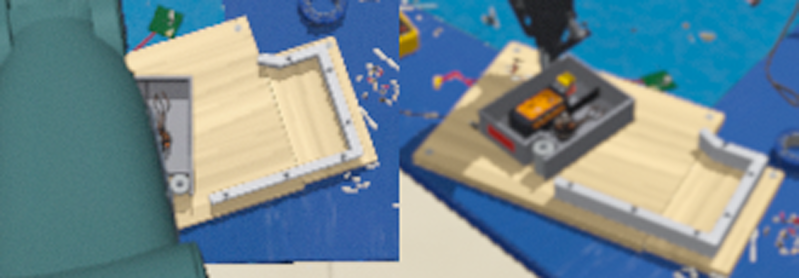

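The tray is turning with the post still in its slot (scene half, post at (543,147)). I'll continue the arc.

>>> servo_tool(series="-0.179 -0.192 0 0.4;-0.179 -0.192 0 0.4;-0.179 -0.192 0 0.4;-0.179 -0.192 0 0.4;-0.179 -0.192 0 0.4;-0.179 -0.192 0 0.4;-0.179 -0.192 0 0.4;-0.179 -0.192 0 0.4;-0.179 -0.192 0 0.4;-0.179 -0.192 0 0.4;-0.179 -0.192 0 0.4;-0.179 -0.192 0 0.4;-0.179 -0.192 0 0.4;-0.179 -0.192 0 0.4;-0.179 -0.192 0 0.4;-0.179 -0.192 0 0.4;-0.179 -0.192 0 0.4;-0.179 -0.192 0 0.4;-0.179 -0.192 0 0.4;-0.179 -0.192 0 0.4")

```text
time: 7.95
tcp_pos: [0.5805, 0.0551, 0.0263]
eef_rot: [[-0.698, 0.716, 0.0], [0.716, 0.698, -0.0], [-0.0, -0.0, -1.0]]
force: [0.6, 2.0, 0.1]
grip_width: -0.0002
gripper_force: 0.8
```

```bash
python3 - <<'E'
from h import *
where(96.1-22.9-45.8)
E
```

```text
t 7.95 W [0.5805 0.0551 0.0263] st [0.0536 0.156 ] tooly yaw st 117.2 tray [0.1193 0.1138] F [0.6 2.  0.1] w -0.00018265904911023967 j [ -2.6  28.4 -15.6  46.   -0.   43.1]
```

>>> servo_tool(series="-0.179 -0.192 0 0.4;-0.179 -0.192 0 0.4;-0.179 -0.192 0 0.4;-0.179 -0.192 0 0.4;-0.179 -0.192 0 0.4;-0.179 -0.192 0 0.4;-0.179 -0.192 0 0.4;-0.179 -0.192 0 0.4;-0.179 -0.192 0 0.4;-0.179 -0.192 0 0.4;-0.179 -0.192 0 0.4;0 0 0 0;0 0 0 0")

```text
time: 9.25
tcp_pos: [0.5631, -0.0141, 0.0263]
eef_rot: [[-0.33, 0.944, -0.0], [0.944, 0.33, -0.0], [-0.0, -0.0, -1.0]]
force: [-1.1, -0.7, 0.2]
grip_width: 0.0001
gripper_force: 0.0
```

```bash
python3 - <<'E'
from h import *
where(2)
snap('top','top3.png');snap('scene','sc3.png')
import cv2
a=cv2.imread('pics/top3.png')[165:280,205:370];b=cv2.imread('pics/sc3.png')[165:290,205:370]
a=cv2.resize(a,(165,125)) if 0 else cv2.copyMakeBorder(a,0,10,0,0,0)
cv2.imwrite('pics/c4.png',cv2.resize(cv2.hconcat([a,b]),None,fx=2.42,fy=2.42,interpolation=cv2.INTER_CUBIC))
E
```

```text
t 9.25 W [ 0.5631 -0.0141  0.0263] st [0.1146 0.119 ] tooly yaw st 92.18 tray [0.1186 0.1149] F [-1.1 -0.7  0.2] w 6.145946286457459e-05 j [ -9.7  26.8 -18.7  44.6  -0.   61. ]
```

View pics/c4.png

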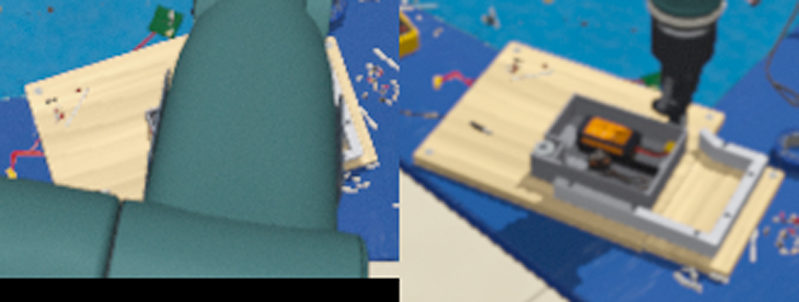

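The tray is nearly in line, its slot still round the post at crop (545,147). I'll finish the turn gently.

>>> servo_tool(series="-0.17 -0.19 0 0.38;0 -0.04 0 0;0 -0.04 0 0;0 0 0 0")

```text
time: 9.75
tcp_pos: [0.5583, -0.0202, 0.0264]
eef_rot: [[-0.294, 0.956, 0.0], [0.956, 0.294, -0.0], [-0.0, 0.0, -1.0]]
force: [1.3, -1.3, 0.2]
grip_width: 0.0
gripper_force: 0.7
```

>>> servo_tool(series="0 -0.04 0 0;0 -0.04 0 0;0 0 0 0")

```text
time: 10.05
tcp_pos: [0.5563, -0.0207, 0.0264]
eef_rot: [[-0.294, 0.956, 0.0], [0.956, 0.294, -0.0], [-0.0, 0.0, -1.0]]
force: [2.2, -1.3, 1.2]
grip_width: 0.0003
gripper_force: 1.2
```

```bash
python3 - <<'E'
from h import *
where(0)
E
```

```text
t 10.05 W [ 0.5563 -0.0207  0.0264] st [0.1189 0.1106] tooly yaw st 90.01 tray [0.1189 0.1106] F [ 2.2 -1.3  1.2] w 0.00028964266102533614 j [-10.5  26.2 -19.7  44.1  -0.   62.4]
```

>>> servo_tool(series="0 -0.04 0 0;0 -0.04 0 0;0 0 0 0")

```text
time: 10.35
tcp_pos: [0.555, -0.021, 0.0265]
eef_rot: [[-0.294, 0.956, 0.001], [0.956, 0.294, 0.001], [0.0, 0.002, -1.0]]
force: [6.8, 2.2, -1.9]
grip_width: 0.0005
gripper_force: 3.4
```

>>> servo_tool(series="0 -0.04 0 0;0 -0.04 0 0;0 0 0 0")

```text
time: 10.65
tcp_pos: [0.5548, -0.0212, 0.027]
eef_rot: [[-0.294, 0.956, 0.005], [0.956, 0.294, 0.002], [0.0, 0.005, -1.0]]
force: [13.5, 6.7, -1.0]
grip_width: 0.0001
gripper_force: 7.5
```

Force rose to 14 N, so the tray is against the fence. I'll back off, lift, and go round to the red end face.

>>> servo_tool(series="0 0.3 0 0;0 0.3 0 0;0 0 -0.6 0;0 0 -0.7 0;0 0 -0.7 0;0 0 -0.7 0;0 0 -0.7 0;0 0 -0.7 0;0.7 -0.3 0 0;0.7 -0.3 0 0;0.7 -0.3 0 0;0.7 -0.3 0 0;0.7 -0.3 0 0;0.7 -0.3 0 0;0.7 -0.3 0 0;0.7 -0.3 0 0;0.7 -0.3 0 0;0.7 -0.3 0 0;0 0 0 0;0 0 0 0")

```text
time: 12.65
tcp_pos: [0.4436, 0.1283, 0.1289]
eef_rot: [[-0.295, 0.956, 0.0], [0.956, 0.295, -0.0], [-0.0, 0.0, -1.0]]
force: [0.2, -0.1, -0.7]
grip_width: 0.0002
gripper_force: 0.0
```

```bash
python3 - <<'E'
from h import *
where(0)
snap('top','top4.png');snap('scene','sc4.png')
import cv2
a=cv2.imread('pics/top4.png')[165:290,205:370];b=cv2.imread('pics/sc4.png')[165:290,205:370]
cv2.imwrite('pics/c5.png',cv2.resize(cv2.hconcat([a,b]),None,fx=2.42,fy=2.42,interpolation=cv2.INTER_CUBIC))
E
```

```text
t 12.65 W [0.4436 0.1283 0.1289] st [-0.0567  0.0465] tooly yaw st 90.07 tray [-0.0567  0.0465] F [ 0.2 -0.1 -0.7] w 0.00020716129717635197 j [  6.   12.3 -23.3  54.4  -0.   78.9]
```

View pics/c5.png

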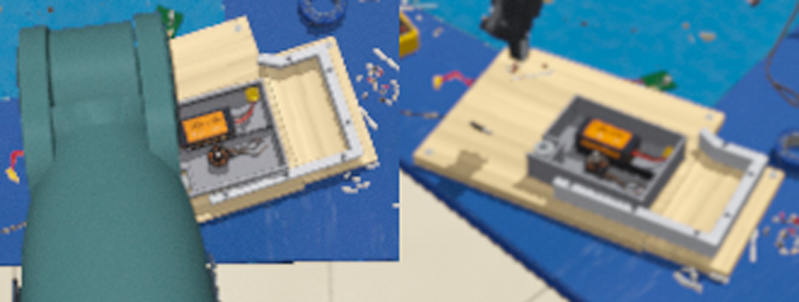

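Tray now lies parallel to the fence, its slot on the post (top half: front edge (262,82)–(290,168)). Descend and push.

>>> servo_tool(series="0 0 0.6 0;0 0 0.6 0;0 0 0.6 0;0 0 0.6 0;0 0 0.6 0;0 0 0.6 0;0 0 0.48 0;0 0 0 0;-0.3 0 0 0;-0.3 0 0 0;-0.3 0 0 0;-0.3 0 0 0;-0.2 0 0 0;-0.2 0 0 0;-0.2 0 0 0;-0.2 0 0 0;-0.2 0 0 0;-0.2 0 0 0")

```text
time: 14.55
tcp_pos: [0.4614, 0.0708, 0.0271]
eef_rot: [[-0.294, 0.956, 0.0], [0.956, 0.294, 0.002], [0.002, 0.001, -1.0]]
force: [-2.7, 7.4, 6.2]
grip_width: 0.0
gripper_force: 3.9
```

>>> servo_tool(series="-0.2 0 0 0;-0.2 0 0 0;-0.2 0 0 0;-0.2 0 0 0;-0.2 0 0 0;-0.2 0 0 0")

```text
time: 15.15
tcp_pos: [0.4701, 0.0422, 0.0271]
eef_rot: [[-0.294, 0.956, 0.0], [0.956, 0.294, 0.002], [0.002, 0.001, -1.0]]
force: [-2.4, 8.1, 7.7]
grip_width: -0.0002
gripper_force: 4.0
```

```bash
python3 - <<'E'
from h import *
where(0)
snap('top','top5.png');snap('scene','sc5.png')
import cv2
a=cv2.imread('pics/top5.png')[165:290,205:370];b=cv2.imread('pics/sc5.png')[165:290,205:370]
cv2.imwrite('pics/c6.png',cv2.resize(cv2.hconcat([a,b]),None,fx=2.42,fy=2.42,interpolation=cv2.INTER_CUBIC))
E
```

```text
t 15.15 W [0.4701 0.0422 0.0271] st [0.0335 0.0467] tooly yaw st 90.02 tray [0.0335 0.0467] F [-2.4  8.1  7.7] w -0.00016190186760399046 j [ -4.8  19.4 -31.7  38.9   0.1  68.1]
```

View pics/c6.png

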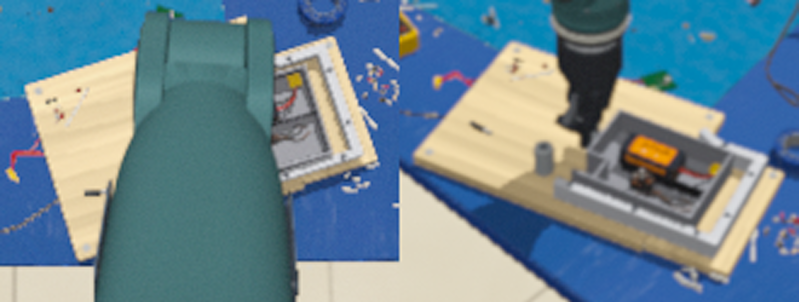

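The tray is off the post and in the bay mouth, with about 24 mm still to go. Continuing.

>>> servo_tool(series="-0.2 0 0 0;-0.2 0 0 0;-0.2 0 0 0;-0.12 0 0 0;-0.12 0 0 0;0 0 0 0")

```text
time: 15.85
tcp_pos: [0.4762, 0.0219, 0.0269]
eef_rot: [[-0.294, 0.956, -0.0], [0.956, 0.294, 0.001], [0.001, 0.0, -1.0]]
force: [-0.8, 4.9, 4.1]
grip_width: -0.0
gripper_force: 2.1
```

>>> servo_tool(series="-0.05 0 0 0;-0.05 0 0 0;0 0 0 0")

```text
time: 16.15
tcp_pos: [0.476, 0.0215, 0.0269]
eef_rot: [[-0.295, 0.956, -0.001], [0.956, 0.295, 0.005], [0.005, 0.0, -1.0]]
force: [-4.2, 20.5, 11.9]
grip_width: 0.0001
gripper_force: 10.8
```

>>> servo_tool(series="-0.05 0 0 0;-0.05 0 0 0;0 0 0 0")

```text
time: 16.45
tcp_pos: [0.4757, 0.0212, 0.0269]
eef_rot: [[-0.296, 0.955, -0.003], [0.955, 0.296, 0.01], [0.01, 0.001, -1.0]]
force: [-9.9, 37.7, 21.1]
grip_width: 0.0
gripper_force: 19.7
```

Force climbs with no motion, so the tray is home. Back off, lift and look.

>>> servo_tool(series="0.3 0 0 0;0.4 0 0 0;0.4 0 0 0;0 0 -0.6 0;0 0 -0.8 0;0 0 -0.8 0;0 0 -0.8 0;0 0 -0.8 0;0 0 -0.8 0;0.9 0 0 0;0.9 0 0 0;0.9 0 0 0;0.9 0 0 0;0.9 0 0 0;0.9 0 0 0;0 0 0 0;0 0 0 0")

```text
time: 18.15
tcp_pos: [0.4299, 0.1726, 0.1417]
eef_rot: [[-0.295, 0.956, 0.0], [0.956, 0.295, -0.0], [-0.0, -0.0, -1.0]]
force: [0.5, 0.3, -0.0]
grip_width: -0.0002
gripper_force: 0.0
```

```bash
python3 - <<'E'
from h import *
where(0)
snap('top','top6.png')
import cv2
a=cv2.imread('pics/top6.png')[165:280,205:370]
cv2.imwrite('pics/c7.png',cv2.resize(a,None,fx=4.8,fy=4.8,interpolation=cv2.INTER_CUBIC))
E
```

```text
t 18.15 W [0.4299 0.1726 0.1417] st [-0.103   0.0465] tooly yaw st 90.07 tray [-0.103   0.0465] F [ 0.5  0.3 -0. ] w -0.00016252874961798818 j [ 11.8  11.9 -21.6  56.5  -0.   84.7]
```

View pics/c7.png

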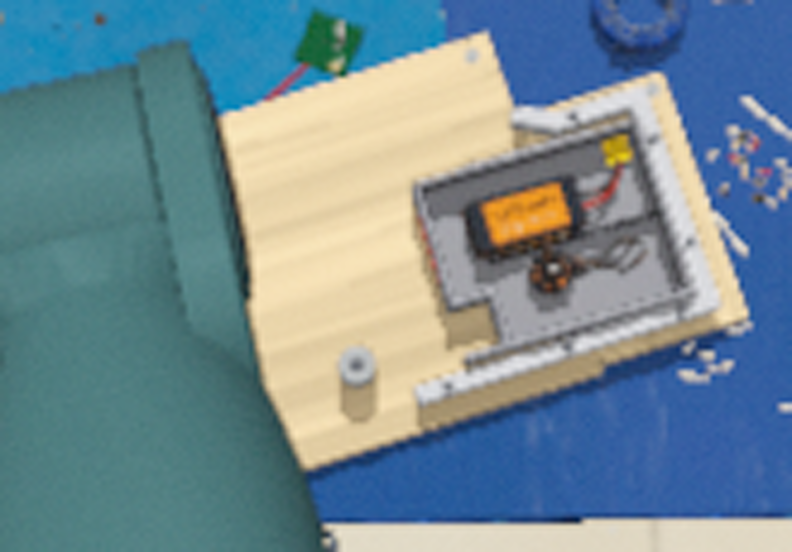

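The tray is fully in the bay: its front edge at (632,120)–(690,295) is against the back and its side runs along the fence.

```bash
python3 -c "
from bench import manip
print(manip.job_done())"
```

```text
the job is handed in; nothing more can be done
None
```

The tray was turned a quarter turn about the post and pushed into the bay. The last picture shows it flush against the back and in line with the fence. I handed the job in at about 18 s of the 54 s allowed; no verdict was returned.

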